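# Stock check of a carton of jigsaw puzzles

### The arm

A 6-joint arm with a two-finger parallel gripper is mounted at the origin on the work surface. World frame = base frame: x ahead of the robot, y to its left, z up, the work surface at z = 0. Lengths are in m, angles in rad, forces in N, time in s.
With the tool pointing down it reaches from about 0.35 to 0.85 m from the base axis. Payload 8.1 kg.
Tool frame: the origin (TCP) lies midway between the tips of the shut fingers; the grasp point (between the pads) lies 19 mm behind it (robot.grip_point_offset is the distance from the TCP to the grasp point, in m); z points along the fingers, y is the line along which they close (so a half turn about z gives the same grasp; the last joint's range is limited). The gripper opens to 93 mm and grips with 3 to 60 N. Pads are 15 mm wide; open, the fingers measure 128 mm over their backs; the gripper's body (75 mm by 188 mm) begins 65 mm behind the grasp point.
Start: joints at [-1.362, 0.13, 1.488, -0, 1.523, -0.085], TCP at [0.174, -0.574, 0.219] pointing down, gripper open.
Joint ranges: [-2.96, 2.96], [-0.89, 2.26], [0.02, 2.5], [-1.34, 4.48], [0, 2.73], [-2.66, 2.66]. Speed limits (rad/s): [2.39, 2.39, 2.79, 3.14, 3.14, 3.14].

### API

Orientations are given as a rotation vector (axis times angle).
In Python, from plant import robot, read_camera, job gives the robot as it stands.
- The arm moves only by the shell command python3 -m inch 'ROWS' [FORCE]. ROWS is JSON, one flat list of numbers, 5 for each row, row after row: the shift along the world's x, y, z in mm, then the turn about the world's z in degrees, then the opening in per cent of the stroke, from 0 (shut) to 100 (fully open). In form: [dx, dy, dz, yaw, hand, dx, dy, dz, yaw, hand, ...]. A call has 1 to 10 rows; each row is the pose to reach, as a shift and turn from the pose commanded when the call began; what a row does not reach only later rows make up. A row lasts 1/12 s, in which the tool goes at most 41.7 mm and 7.16 degrees, less where a joint would pass 70% of its speed; a pose out of reach is approached as far as the arm can. A call with a gripper value outside its range is refused whole. The fingers move at their own pace and stop on an object; FORCE is the grip in N (left out, the last holds). Time passes only in rows, so rows that repeat a pose let the fingers close. It gives the time, the measured TCP pose, the force, the opening and the grip force at its end, in the units of the state.
- robot.read_state(): the state, without advancing time (a new reading comes with each control period).
- read_camera(name): name is "side" or "top" or "wrist"; returns a dict with "image" (480x640x3 uint8, blue, green, red), "K" (3x3 intrinsics, pixels), "extrinsics" (4x4, takes a point from world to camera coordinates); the wrist camera has in their place "mount" (4x4, takes a point from camera to tool coordinates, whose origin is the TCP and whose axes are the flange's). Camera axes: x right, y down, z forward; pixel columns grow to the right and rows downward; lengths in m; the calibration is good to about 2 mm. A picture is of the moment at which its call begins: read the wrist's pose just before it. There is no depth.
- job.close_job(): hands the job in; it is judged then, once.
The state is a dict: "t": time; "q": joint angles; "dq": joint speeds; "joint_torque": joint torques, N m; "tool_pos": TCP position; "orientation": TCP orientation; "force": force on the tool from outside, world axes, zero at the start; "wrist_torque": the same for the moment, N m; "opening": finger opening in m; "gripper_force": force on a finger pad.
Only numpy, scipy, OpenCV 4.12 (cv2) and the standard library are available. Lean on these libraries where they do the work, as an engineer would, in place of code of your own. Each camera call takes 0.05 s, during which the arm holds its last target. There are 200 camera calls.

### The job

Check the carton's contents: fold both flaps back outward well past upright, take the scanner from its cradle and scan the label of every puzzle box in the carton, from the largest box to the smallest, holding the scanner steady above each label for a good second, pointed straight at its middle from 40 to 120 mm with the scan line along the row of bars. Then put the scanner back properly in its cradle and close both flaps flat again, with the boxes still in the carton. Leave the other things on the table where they are.

Things in the scene. Friction and masses are not known exactly. Their poses are not given: they have to be found in the camera images.
- carton: Open carton of brown cardboard, standing firm on the table: 214 mm (its x) by 280 mm (its y), 90 mm high, walls and floor 5 mm. Origin: centre of its underside; z up, x about away from the robot. Two flaps are hinged on its rims at +y (left as the robot sees it) and -y (right). The puzzle boxes lie inside on its floor, below the rim.
- flap_left (a joint): Angle in rad of the left flap (rim at the carton's +y): 0 = closed, level on the rim, reaching 100 mm from its hinge to the middle (80 mm stay open between the closed flaps); 1.57 upright; 2.4 stop, folded back outward. Starts slightly raised. A stiff hinge (0.06 N m) holds it where it is left; it can be pushed. 210 mm along the hinge, 4 mm thick, underside on the hinge line.
- flap_left_hinge (a point): Middle of the left flap's hinge line, on the carton's +y rim, 90 mm above the table; the line runs along the carton's x.
- flap_right (a joint): Angle in rad of the right flap (rim at the carton's -y): 0 = closed, level on the rim, reaching 100 mm from its hinge to the middle (80 mm stay open between the closed flaps); 1.57 upright; 2.4 stop, folded back outward. Starts slightly raised. A stiff hinge (0.06 N m) holds it where it is left; it can be pushed. 210 mm along the hinge, 4 mm thick, underside on the hinge line.
- flap_right_hinge (a point): Middle of the right flap's hinge line, on the carton's -y rim, 90 mm above the table; the line runs along the carton's x.
- scanner: Hand-held bar code scanner, 0.22 kg. Head: grey block 50 mm (its x) by 60 mm (y) by 70 mm high with the reading window in its underside; origin: centre of the window, z up through the head's top. Straight black handle 28 mm wide (y) and 28 mm high, from x = -25 to x = -155 mm, its axis 58 mm above the window.
- window (a point): Centre of the scanner's window, same point and axes as the scanner. It reads straight along the scanner's -z (down when level), its scan line lies along y, and it reads a label 40 to 120 mm below the window.
- grip (a point): Point on the axis of the scanner's handle, 60 mm behind the window's centre and 58 mm above it, near the centre of mass: a good place to grip across the handle from above.
- cradle: Fixed black cradle. Origin on the table; at home the scanner's window is 10 mm above it on a base plate (x -172 to 43, 90 mm wide), frames parallel. The handle's rear lies in a fork at x = -135 mm, 8 mm clear either side (cheeks to 70 mm above the table); lips 26 mm high leave 6 mm beside the head and 8 mm before it. Lift out and set down straight from above.
- box_a: Jigsaw puzzle box (largest of the four kinds; may be absent), 120 mm long (its y) by 86 mm (x) by 52 mm high, all four alike in colour. Origin: centre of its underside, z up. It lies loose in the carton and may slide about there.
- label_a (a point): Centre of the white bar code label (46 mm along the box's y by 28 mm) on the middle of the top of box_a, same axes as the box; the row of bars runs along y, so the scan line must lie along it.
- box_b: Jigsaw puzzle box (second largest of the four kinds; may be absent), 100 mm long (its y) by 70 mm (x) by 46 mm high, all four alike in colour. Origin: centre of its underside, z up. It lies loose in the carton and may slide about there.
- label_b (a point): Centre of the white bar code label (46 mm along the box's y by 28 mm) on the middle of the top of box_b, same axes as the box; the row of bars runs along y, so the scan line must lie along it.
- box_c: Jigsaw puzzle box (third largest of the four kinds; may be absent), 80 mm long (its y) by 56 mm (x) by 40 mm high, all four alike in colour. Origin: centre of its underside, z up. It lies loose in the carton and may slide about there.
- label_c (a point): Centre of the white bar code label (46 mm along the box's y by 28 mm) on the middle of the top of box_c, same axes as the box; the row of bars runs along y, so the scan line must lie along it.
- box_d: Jigsaw puzzle box (smallest of the four kinds; may be absent), 62 mm long (its y) by 42 mm (x) by 34 mm high, all four alike in colour. Origin: centre of its underside, z up. It lies loose in the carton and may slide about there.
- label_d (a point): Centre of the white bar code label (46 mm along the box's y by 28 mm) on the middle of the top of box_d, same axes as the box; the row of bars runs along y, so the scan line must lie along it.
- phone: Phone 150 x 74 x 9 mm lying flat; a bystander, to be left alone. Origin: centre of its underside.
- mug: White mug, 85 mm high, 76 mm wide; a bystander, to be left alone. Origin: centre of its underside.
- tape: Roll of tape lying flat, 90 mm across, 48 mm high; a bystander, to be left alone. Origin: centre of its underside.
- stapler: Stapler, 130 x 34 x 46 mm; a bystander, to be left alone. Origin: centre of its underside.
- glue: White bottle of glue, 130 mm high, 48 mm across; a bystander, to be left alone. Origin: centre of its underside.
- organiser: Fixed grey desk organiser with pens, 160 x 110 mm, 70 mm high (pens to 106 mm): an obstacle. Origin: centre of its underside.
There are look-alikes about, which are no part of the job. What is shaped like the box_a but turquoise is not meant.

How it is judged:
On the way, in this order (a step that is already met when the one before it is completed fails the run):
1. both flaps folded back outward, past 1.7 rad (value of joint each of flap_left, flap_right above 1.7 rad), for 0.2 s.
2. box_a scanned: label within 15 mm (x), 18 mm (y) of the window's axis, 40-120 mm below, scan line within 0.35 rad of the bars' row, axis within 0.4 rad of square, held there for 0.8 s (x of label_a in the frame of window between -0.015 and 0.015 m and y of label_a in the frame of window between -0.018 and 0.018 m and z of label_a in the frame of window between -0.12 and -0.04 m and angle between the y axis of window and the y axis of label_a, either way round below 0.35 rad and angle between the z axis of window and the z axis of label_a, either way round below 0.4 rad), for 0.8 s.
3. box_b scanned: label within 15 mm (x), 18 mm (y) of the window's axis, 40-120 mm below, scan line within 0.35 rad of the bars' row, axis within 0.4 rad of square, held there for 0.8 s (x of label_b in the frame of window between -0.015 and 0.015 m and y of label_b in the frame of window between -0.018 and 0.018 m and z of label_b in the frame of window between -0.12 and -0.04 m and angle between the y axis of window and the y axis of label_b, either way round below 0.35 rad and angle between the z axis of window and the z axis of label_b, either way round below 0.4 rad), for 0.8 s.
4. box_c scanned: label within 15 mm (x), 18 mm (y) of the window's axis, 40-120 mm below, scan line within 0.35 rad of the bars' row, axis within 0.4 rad of square, held there for 0.8 s (x of label_c in the frame of window between -0.015 and 0.015 m and y of label_c in the frame of window between -0.018 and 0.018 m and z of label_c in the frame of window between -0.12 and -0.04 m and angle between the y axis of window and the y axis of label_c, either way round below 0.35 rad and angle between the z axis of window and the z axis of label_c, either way round below 0.4 rad), for 0.8 s.
5. box_d scanned: label within 15 mm (x), 18 mm (y) of the window's axis, 40-120 mm below, scan line within 0.35 rad of the bars' row, axis within 0.4 rad of square, held there for 0.8 s (x of label_d in the frame of window between -0.015 and 0.015 m and y of label_d in the frame of window between -0.018 and 0.018 m and z of label_d in the frame of window between -0.12 and -0.04 m and angle between the y axis of window and the y axis of label_d, either way round below 0.35 rad and angle between the z axis of window and the z axis of label_d, either way round below 0.4 rad), for 0.8 s.
6. scanner back home in its cradle and let go (x of scanner in the frame of cradle between -0.012 and 0.012 m and y of scanner in the frame of cradle between -0.012 and 0.012 m and z of scanner in the frame of cradle below 0.018 m and angle between scanner's own z axis and vertical below 0.12 rad and linear speed of scanner below 0.03 m/s and contact force between the fingers and scanner below 0.1 N), for 0.2 s.
At the end, for the whole second after the job is handed in: Both flaps closed (under 0.12 rad), the scanner at rest home in its cradle (origin within 12 mm of home sideways and lengthways, no more than 8 mm high, upright within 0.12 rad), every present box in the carton (all of step 6 and value of joint each of flap_left, flap_right below 0.12 rad and x of box_a in the frame of carton between -0.102 and 0.102 m and y of box_a in the frame of carton between -0.135 and 0.135 m and z of each of box_a, box_b, box_c, box_d in the frame of carton below 0.03 m and x of box_b in the frame of carton between -0.102 and 0.102 m and y of box_b in the frame of carton between -0.135 and 0.135 m and x of box_c in the frame of carton between -0.102 and 0.102 m and y of box_c in the frame of carton between -0.135 and 0.135 m and x of box_d in the frame of carton between -0.102 and 0.102 m and y of box_d in the frame of carton between -0.135 and 0.135 m); the robot touches nothing.
It fails at once if a bystander pushed more than 30 mm (distance of any of phone, mug, tape, stapler, glue from where it was at the start of the episode above 0.03 m).
It fails at once if a bystander tipped (angle between any of phone, mug, tape, stapler, glue's own z axis and vertical above 0.5 rad).
Of box_a, box_b, box_c, box_d only 2 to 4 are there at a start; the rules pass over those that are not, and their reading is None.
At some moment in a run one of box_a, box_b, box_c, box_d may be knocked a few centimetres aside while the robot is not near it.
It also fails if it takes over 192 s, if anything falls off the work surface, if the arm or the gripper's body presses on something with over 40 N, if the wrist force passes 120 N, or if a joint passes its speed limit or range.

## Working session

There is one attempt and no reset: what is moved stays moved. The work goes in short steps, Python scripts to look and compute and a shell command to move; the robot and the scene stay as the last step left them, time stands still between calls to the robot, and variables do not carry over. Pictures are saved under pics/ and viewed, at most 14 in all, crops included, and the job is handed in when it is done.

```bash
ls; mkdir -p pics
cat > h.py <<'E'
import numpy as np, cv2
from plant import robot, read_camera, job
from scipy.spatial.transform import Rotation as R
def snap(name,fn=None):
    s=robot.read_state(); c=read_camera(name); im=c["image"]; K=np.array(c["K"])
    if "extrinsics" in c: E=np.array(c["extrinsics"])
    else:
        T=np.eye(4);T[:3,:3]=R.from_rotvec(s["orientation"]).as_matrix();T[:3,3]=s["tool_pos"]
        E=np.linalg.inv(T@np.array(c["mount"]))
    if fn: cv2.imwrite("pics/"+fn,im)
    return im,K,E
def ray(uv,K,E,z):
    uv=np.atleast_2d(np.array(uv,float)); d=np.c_[uv,np.ones(len(uv))]@np.linalg.inv(K).T
    Rm=E[:3,:3];o=-Rm.T@E[:3,3]; d=d@Rm
    return o+d*((z-o[2])/d[:,2])[:,None]
def proj(p,K,E):
    p=np.atleast_2d(p); c=p@E[:3,:3].T+E[:3,3]; u=c@K.T; return u[:,:2]/u[:,2:]
E
python3 - <<'E'
from h import *
for n in("top","side","wrist"):
    im,K,E=snap(n,n+"0.png"); print(n,K.round(1).tolist(),(-E[:3,:3].T@E[:3,3]).round(3),E[:3,:3].round(2).tolist())
print(robot.read_state())
E
```

```text
pics
top [[446.2, 0.0, 319.2], [0.0, 446.2, 234.9], [0.0, 0.0, 1.0]] [ 0.485 -0.018  1.162] [[-0.0, -1.0, -0.01], [-1.0, 0.0, -0.07], [0.07, 0.01, -1.0]]
side [[558.4, 0.0, 311.9], [0.0, 558.4, 236.0], [0.0, 0.0, 1.0]] [0.102 0.647 0.986] [[-0.83, -0.56, -0.02], [-0.41, 0.62, -0.67], [0.39, -0.55, -0.74]]
wrist [[370.1, 0.0, 315.6], [0.0, 370.1, 233.4], [0.0, 0.0, 1.0]] [ 0.255 -0.551  0.384] [[0.29, -0.96, -0.0], [-0.91, -0.28, 0.3], [-0.29, -0.09, -0.95]]
{'t': 0.15, 'q': array([-1.36236741e+00,  1.30988626e-01,  1.48900485e+00,  5.81003236e-06,
        1.52302388e+00, -8.53998158e-02]), 'dq': array([ 8.73711363e-04, -1.94947395e-03, -3.09543385e-03,  1.31820893e-03,
        6.43097136e-05, -7.05064660e-04]), 'joint_torque': array([ 5.42950002e-04, -5.60475934e+01, -4.92335987e+01,  7.67685310e-02,
        3.05202138e-02, -9.81567996e-05]), 'tool_pos': array([ 0.17370431, -0.57384936,  0.2178412 ]), 'orientation': array([-3.10634281e+00, -4.59677914e-01,  1.28421293e-04]), 'force': array([ 0.54824273, -0.04839696,  0.17146567]), 'wrist_torque': array([ 0.01867474,  0.02538424, -0.01358213]), 'gripper_force': 0.0, 'opening': 0.09293711849484707}
```

View pics/top0.png

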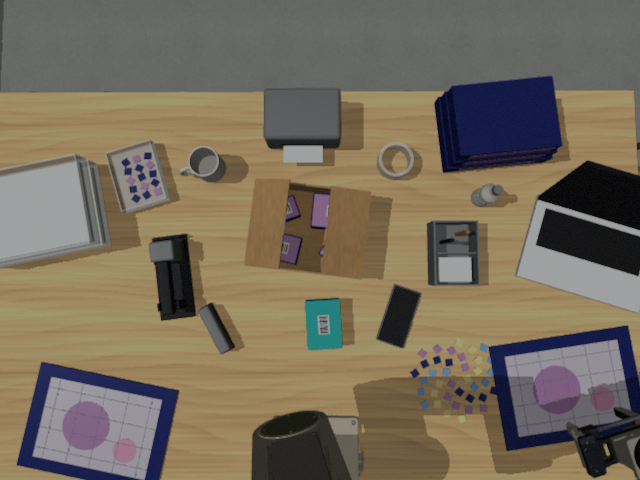

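View pics/side0.png

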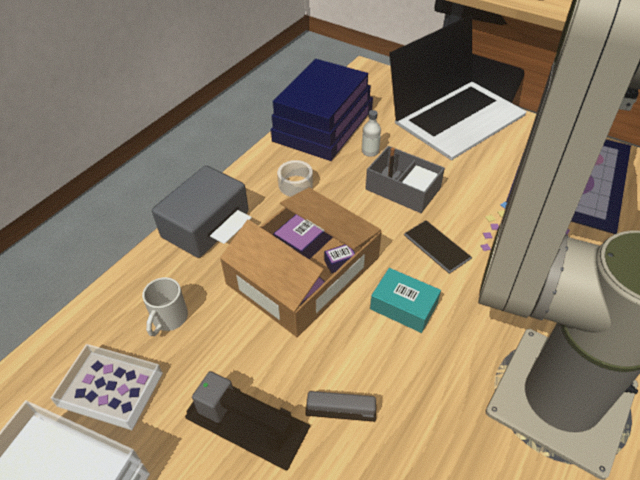

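The top view shows the carton at (308,230) with flaps half over it. Four violet boxes show in the gap, near (288,209), (322,210), (289,249) and (322,251). The scanner lies in its black cradle at (172,277), head away from the robot at (162,250).

Possible confusions:
- **Boxes:** turquoise box at (323,324) and the navy stack at (500,120). Neither is wanted; I want the violet ones inside the carton.
- **Scanner:** stapler at (216,328). I choose the grey head with the handle in the cradle.

A close crop will check this choice.

Run:
```python
from h import *
t=cv2.imread("pics/top0.png");s=cv2.imread("pics/side0.png")
a=cv2.resize(t[170:285,240:380],(560,460),interpolation=cv2.INTER_CUBIC)
b=cv2.resize(t[225:330,145:205],(240,420),interpolation=cv2.INTER_CUBIC)
o=np.zeros((460,800,3),np.uint8);o[:,:560]=a;o[:420,560:]=b
cv2.imwrite("pics/c1.png",o)
```

```text
(no output)
```

View pics/c1.png

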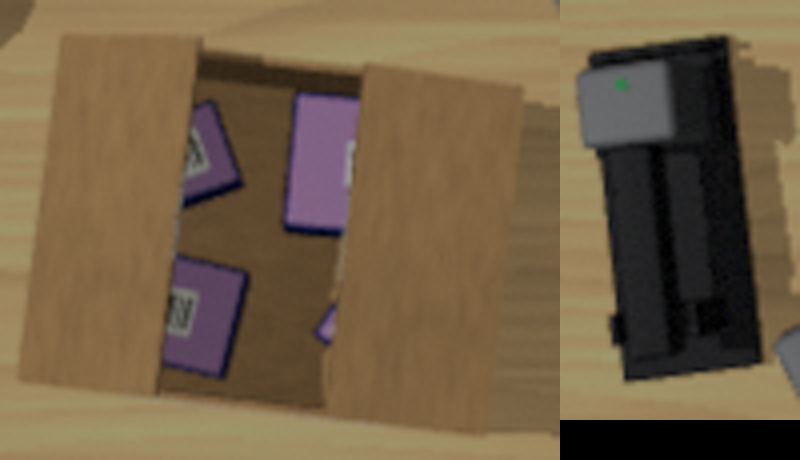

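The crop confirms the choice: four violet boxes in the carton, and the grey scanner head at crop (627,100), about px (162,250), with its handle to the rear. Now for metric positions.

Run:
```python
from h import *
im,K,E=snap("top")
c=lambda L:[(240+x/4,170+y/4) for x,y in L]
d=lambda L:[(145+(x-560)/4,225+y/4) for x,y in L]
P=ray(c([(62,35),(20,380),(523,88),(487,433)]),K,E,.092)
print("hinge corners",P.round(3).tolist(),np.linalg.norm(P[0]-P[1]),np.linalg.norm(P[2]-P[3]))
L,Rr=(P[0]+P[1])/2,(P[2]+P[3])/2;ctr=(L+Rr)/2;v=L-Rr
print("carton",ctr,np.linalg.norm(v),"yaw",np.degrees(np.arctan2(-v[0],v[1])))
for z in(.1,.115,.13,.15):
    print(z,ray(c([(200,38),(158,395),(365,65),(328,408)]),K,E,z).round(3).tolist())
B=ray(d([(590,50),(730,38),(762,360),(625,380)]),K,E,.01);print("base",B.round(3).tolist(),np.linalg.norm(B[0]-B[1]),np.linalg.norm(B[1]-B[2]))
H=ray(d([(580,72),(670,60),(677,135),(590,147)]),K,E,.08);print("head",H.round(3).tolist(),H.mean(0))
for n,z,p in[("phone",.009,(399,316)),("mug",.085,(205,160)),("tape",.048,(396,158)),("glue",.13,(497,190)),("stapler",.046,(216,328)),("org",.07,(454,253)),("turq",.052,(323,324)),("printer",.1,(302,118))]:
    print(n,ray(p,K,E,z).round(3)[0])
```

```text
hinge corners [[0.697, 0.142, 0.092], [0.488, 0.166, 0.092], [0.664, -0.137, 0.092], [0.456, -0.114, 0.092]] 0.21017406136112282 0.20901380391239557
carton [0.57595271 0.01433011 0.092     ] 0.2811537741656471 yaw -6.634575049917811
0.1 [[0.693, 0.058, 0.1], [0.479, 0.082, 0.1], [0.676, -0.041, 0.1], [0.471, -0.019, 0.1]]
0.115 [[0.69, 0.057, 0.115], [0.479, 0.081, 0.115], [0.674, -0.041, 0.115], [0.471, -0.019, 0.115]]
0.13 [[0.687, 0.056, 0.13], [0.479, 0.079, 0.13], [0.671, -0.041, 0.13], [0.471, -0.019, 0.13]]
0.15 [[0.683, 0.054, 0.15], [0.479, 0.077, 0.15], [0.667, -0.04, 0.15], [0.472, -0.019, 0.15]]
base [[0.559, 0.421, 0.01], [0.567, 0.33, 0.01], [0.36, 0.305, 0.01], [0.348, 0.393, 0.01]] 0.09108193408339282 0.20812517266396932
head [[0.541, 0.4, 0.08], [0.549, 0.345, 0.08], [0.503, 0.34, 0.08], [0.496, 0.392, 0.08]] [0.52231794 0.36919046 0.08      ]
phone [ 0.357 -0.215  0.009]
mug [0.745 0.268 0.085]
tape [ 0.758 -0.207  0.048]
glue [ 0.661 -0.427  0.13 ]
stapler [0.332 0.244 0.046]
org [ 0.516 -0.341  0.07 ]
turq [ 0.343 -0.021  0.052]
printer [0.844 0.029 0.1  ]
```

The geometry holds up: hinge edges are 210 mm, rim to rim is 281 mm, and the base plate measures 91 x 208 mm.

- **Carton:** centre (0.576, 0.014), yaw -6.6°.
- **Cradle:** origin (0.522, 0.3695), yaw about 7.2°.

Next I move over the gap between the flaps.

```bash
python3 -m inch '[402,590,42,66.6,0,402,590,42,66.6,0,402,590,42,66.6,0,402,590,42,66.6,0,402,590,42,66.6,0,402,590,42,66.6,0,402,590,42,66.6,0,402,590,42,66.6,0,402,590,42,66.6,0,402,590,42,66.6,0]'; python3 -c "
from h import *;s=robot.read_state();print(s['q'],s['t'],s['tool_pos'],R.from_rotvec(s['orientation']).as_matrix()[:,1])"
```

```text
t: 1.03
tool_pos: [0.4086, -0.2287, 0.2433]
orientation: [2.337, 2.099, 0.0]
force: [0.8, -0.1, 0.2]
opening: 0.0309
gripper_force: 0.0
[-6.19724181e-01 -2.42894115e-01  1.80284782e+00 -5.28670193e-05
  1.58120309e+00 -5.12489764e-01] 1.0333 [ 0.40860118 -0.2286622   0.24331227] [ 9.94255780e-01 -1.07029523e-01  3.53933668e-04]
```

```bash
python3 -m inch '[158,233,16,0,0,158,233,16,0,0,158,233,16,0,0,158,233,16,0,0,158,233,16,0,0,158,233,16,0,0,158,233,16,0,0,158,233,16,0,0,158,233,16,0,0,158,233,16,0,0]'
```

```text
t: 1.87
tool_pos: [0.5656, 0.0022, 0.2587]
orientation: [-2.344, -2.091, 0.002]
force: [-1.0, -0.9, 0.7]
opening: 0.0005
gripper_force: 0.0
```

```bash
python3 -m inch '[10,14,0,0,0,10,14,-40,0,0,10,14,-80,0,0,10,14,-115,0,0,10,14,-145,0,0,10,14,-170,0,0,10,14,-190,0,0,10,14,-192,0,0]'
```

```text
t: 2.53
tool_pos: [0.5719, 0.015, 0.0623]
orientation: [-2.343, -2.085, 0.009]
force: [-1.0, 0.3, -1.1]
opening: 0.0008
gripper_force: 0.0
```

```bash
python3 -m inch '[2,20,6,0,0,4,35,10,0,0,6,50,23,0,0,7,62,38,0,0,9,75,50,0,0,10,90,63,0,0,12,105,70,0,0,14,119,76,0,0,16,134,80,0,0,17,149,83,0,0]'; python3 -m inch '[2,15,0,0,0,3,25,-3,0,0,3,28,-3,0,0,3,28,-3,0,0,3,28,20,0,0,2,20,60,0,0]'; python3 -c "
from h import *
snap('top','t1.png')"
```

```text
t: 3.37
tool_pos: [0.5932, 0.1665, 0.1504]
orientation: [2.345, 2.09, -0.0]
force: [-0.6, -1.9, -1.1]
opening: 0.0007
gripper_force: 0.6
t: 3.87
tool_pos: [0.5912, 0.1853, 0.2039]
orientation: [-2.34, -2.088, 0.016]
force: [-0.1, -0.0, -0.4]
opening: 0.0006
gripper_force: 0.0
```

View pics/t1.png

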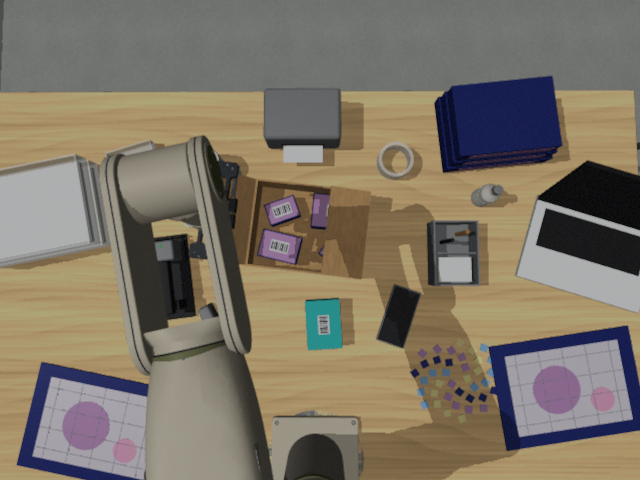

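The left flap is folded back, with its edge at about (237,180)–(236,265). Now the right flap.

```bash
python3 -m inch '[-4,-40,15,0,0,-8,-80,20,0,0,-13,-120,20,0,0,-18,-160,10,0,0,-18,-168,-25,0,0,-18,-168,-60,0,0,-18,-168,-95,0,0,-18,-168,-120,0,0,-18,-168,-139,0,0,-18,-168,-141,0,0]'
```

```text
t: 4.75
tool_pos: [0.5733, 0.0169, 0.064]
orientation: [-2.342, -2.086, 0.009]
force: [-0.6, 0.4, -0.2]
opening: 0.0005
gripper_force: 0.0
```

```bash
python3 -m inch '[-2,-20,3,0,0,-4,-37,5,0,0,-6,-50,18,0,0,-7,-62,36,0,0,-9,-75,50,0,0,-10,-90,63,0,0,-12,-105,70,0,0,-14,-119,76,0,0,-16,-134,80,0,0,-17,-149,83,0,0]'; python3 -m inch '[-2,-15,0,0,0,-3,-25,-3,0,0,-3,-30,-3,0,0,-3,-30,-3,0,0,-3,-28,20,0,0,-2,-20,60,0,0]'
```

```text
t: 5.58
tool_pos: [0.5601, -0.1326, 0.1535]
orientation: [2.345, 2.09, 0.001]
force: [0.8, 1.6, -0.2]
opening: 0.0004
gripper_force: 0.6
t: 6.08
tool_pos: [0.5545, -0.1508, 0.2068]
orientation: [-2.339, -2.083, 0.008]
force: [0.2, -0.0, -0.3]
opening: 0.0003
gripper_force: 0.0
```

```bash
python3 -m inch '[-10,35,30,-7,100,-30,110,33,-20,100,-92,513,33,-76.2,100,-92,513,33,-76.2,100,-92,513,33,-76.2,100,-92,513,33,-76.2,100,-92,513,33,-76.2,100,-92,513,33,-76.2,100,-92,513,33,-76.2,100,-92,513,33,-76.2,100]';python3 -m inch '[0,0,0,0,100]'; python3 -c "
from h import *;s=robot.read_state();print(s['q'],R.from_rotvec(s['orientation']).as_matrix()[:,1])"
```

```text
t: 6.92
tool_pos: [0.4897, 0.2177, 0.2442]
orientation: [-3.105, -0.477, -0.0]
force: [0.5, -0.2, -0.6]
opening: 0.0626
gripper_force: 0.0
t: 7.0
tool_pos: [0.4886, 0.2217, 0.2441]
orientation: [-3.103, -0.477, 0.001]
force: [0.8, -0.4, -0.5]
opening: 0.0692
gripper_force: 0.0
[ 0.32847562 -0.05168779  1.62896458  0.00272719  1.56418897  1.5944422 ] [ 0.30011271 -0.95389984 -0.00272936]
```

```bash
python3 -m inch '[-26,140,0,-10.3,100,-26,140,0,-10.3,100,-26,140,0,-10.3,100,-26,140,0,-10.3,100,-26,140,-20,-10.3,100,-26,140,-40,-10.3,100,-26,140,-40,-10.3,100]'
python3 - <<'E'
from h import *
im,K,E=snap("wrist","w1.png"); s=robot.read_state();print(s['tool_pos'],R.from_rotvec(s['orientation']).as_matrix()[:,1])
print(proj([[.4625,.362,.068],[.5225,.3695,.08],[.522-.155*.992,.3695-.155*.125,.082]],K,E))
im,K,E=snap("top","t2.png")
o=cv2.resize(im[160:290,225:385],(800,600)[:2] if 0 else (738,600),interpolation=cv2.INTER_CUBIC);cv2.imwrite("pics/c2.png",o)
E
```

```text
t: 7.58
tool_pos: [0.4621, 0.3548, 0.1993]
orientation: [3.131, 0.208, -0.01]
force: [-1.0, -1.1, -1.9]
opening: 0.0929
gripper_force: 0.0
[0.46283961 0.35470743 0.20132354] [ 0.13155289 -0.9913064   0.00233692]
[[305.15655949 220.91848433]
 [304.79103487 148.11472724]
 [304.86708726 329.48202577]]
```

View pics/w1.png

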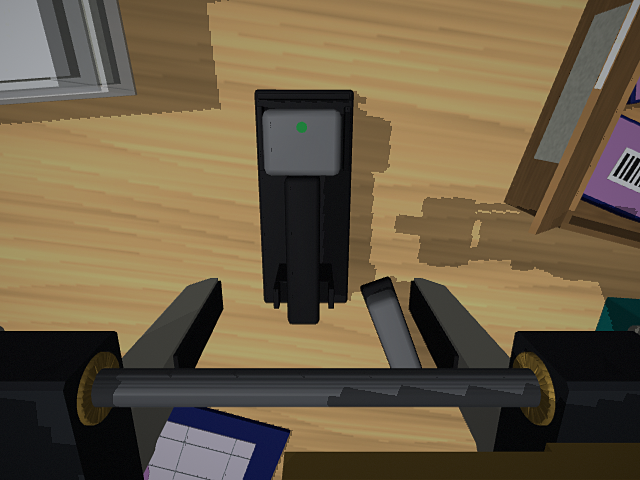

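View pics/c2.png

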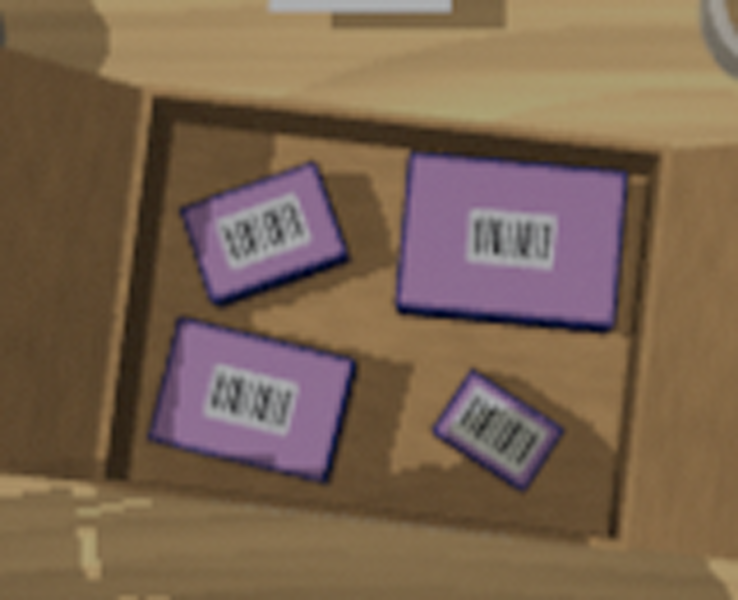

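The wrist view shows the scanner head at (302,142) and its handle along column 303, as predicted to within about 2 mm. The top crop shows both flaps back and all four boxes, with labels at:
- a: (512,240)
- b: (252,400)
- c: (263,232)
- d: (497,430)

Now the scanner grasp.

```bash
python3 -m inch '[0,7,-20,0,100,0,7,-50,0,100,0,7,-85,0,100,0,7,-115,0,100,0,7,-138,0,100,0,7,-150,0,100,0,7,-151,0,100,0,7,-151,0,100]'
python3 - <<'E'
from h import *
t=cv2.imread("pics/t2.png");g=cv2.imread("pics/t2.png")
im,K,E=snap("top")
im=t
hsv=cv2.cvtColor(im,cv2.COLOR_BGR2HSV)
tops={"a":(512,240,.057),"b":(252,400,.051),"c":(263,232,.045),"d":(497,430,.039)}
for n,(x,y,z) in tops.items():
    u,v=225+x/4.6125,160+y/4.6125
    # label: low-saturation blob near centre
    m=((hsv[...,1]<70)).astype(np.uint8);w=np.zeros_like(m);cv2.circle(w,(round(u),round(v)),11,1,-1)
    m=cv2.morphologyEx(m*w,cv2.MORPH_CLOSE,np.ones((3,3)))
    ys,xs=np.nonzero(m);(c,wh,an)=cv2.minAreaRect(np.c_[xs,ys].astype(np.float32))
    bp=cv2.boxPoints((c,wh,an));P=ray(bp,K,E,z)
    e=[P[1]-P[0],P[2]-P[1]];l=[np.linalg.norm(q) for q in e];k=int(np.argmax(l))
    print(n,"C",ray([c],K,E,z)[0].round(3),"guess",ray([(u,v)],K,E,z)[0].round(3),"size",np.round(l,3),"row dir deg",np.degrees(np.arctan2(e[k][1],e[k][0])).round(1)%180)
E
```

```text
t: 8.35
tool_pos: [0.4654, 0.3625, 0.0542]
orientation: [-3.135, -0.204, -0.001]
force: [0.0, -0.0, 1.0]
opening: 0.0929
gripper_force: 0.0
a C [ 0.619 -0.054  0.057] guess [ 0.619 -0.054  0.057] size [0.053 0.053] row dir deg 135.1
b C [0.533 0.086 0.051] guess [0.533 0.087 0.051] size [0.053 0.053] row dir deg 45.0
c C [0.627 0.082 0.045] guess [0.625 0.082 0.045] size [0.054 0.046] row dir deg 110.0
d C [ 0.518 -0.045  0.039] guess [ 0.517 -0.046  0.039] size [0.042 0.051] row dir deg 57.8
```

```bash
python3 -m inch '[0,0,-4,0,100,0,0,-4,0,25,0,0,-4,0,25,0,0,-4,0,25,0,0,-4,0,25,0,0,-4,0,25,0,0,-4,0,25,0,0,-4,0,25,0,0,-4,0,25,0,0,-4,0,25]' 40
```

```text
t: 9.23
tool_pos: [0.4646, 0.3624, 0.049]
orientation: [3.135, 0.204, -0.0]
force: [1.2, -0.6, 0.7]
opening: 0.0381
gripper_force: 0.0
```

```bash
python3 -m inch '[0,0,0,0,20,0,0,0,0,20,0,0,0,0,20,0,0,0,0,20,0,0,0,0,20]' 40;  python3 -c "
from h import *;s=robot.read_state();print(s['q'],R.from_rotvec(s['orientation']).as_matrix()[:,1])"
```

```text
t: 9.65
tool_pos: [0.4647, 0.3625, 0.0491]
orientation: [-3.135, -0.205, 0.0]
force: [-0.8, 1.7, -0.2]
opening: 0.0276
gripper_force: 40.0
[5.75425912e-01 2.44589027e-01 1.68038044e+00 1.63395930e-04
 1.21654882e+00 2.01586524e+00] [ 1.29931929e-01 -9.91522902e-01 -1.70337632e-04]
```

```bash
python3 -m inch '[0,0,10,0,20,0,0,30,0,20,0,0,65,0,20,0,0,105,0,20,0,0,145,0,20,0,0,185,0,20,3,-10,205,0,20,12,-50,205,-4,20,22,-90,205,-8,20,31,-130,205,-12.4,20]' 40; python3 -m inch '[66,-281,-4,0,20,66,-281,-4,0,20,66,-281,-4,0,20,66,-281,-4,0,20,66,-281,-4,0,20,66,-281,-4,0,20,66,-281,-4,0,20,66,-281,-4,0,20,66,-281,-4,0,20]' 40;  python3 - <<'E'
from h import *
s=robot.read_state();print(s['tool_pos'],s['opening'],R.from_rotvec(s['orientation']).as_matrix()[:,1])
snap("top","t3.png");snap("side","s3.png");snap("wrist","w3.png")
E
```

```text
t: 10.48
tool_pos: [0.4957, 0.2312, 0.2552]
orientation: [-3.139, 0.138, -0.002]
force: [0.6, 0.5, -1.9]
opening: 0.0276
gripper_force: 40.0
t: 11.23
tool_pos: [0.5613, -0.0509, 0.25]
orientation: [3.138, -0.142, -0.002]
force: [-0.2, 1.3, -2.8]
opening: 0.0277
gripper_force: 40.0
[ 0.56134358 -0.05091065  0.25000556] 0.027719080931071224 [-9.02012727e-02 -9.95923537e-01  1.99343734e-04]
```

View pics/w3.png

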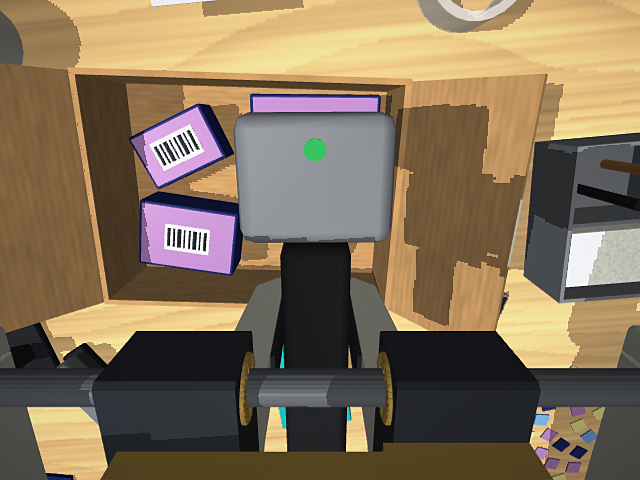

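The scanner is held level, and a's back edge shows at (251–380, 97). Labels are at b (187,240) and c (176,146). I check these against the top-view estimates.

```bash
python3 - <<'E'
from h import *
im,K,E=snap("wrist")
print(ray([(187,240)],K,E,.051),ray([(176,146)],K,E,.045))
e=ray([(251,97),(380,97)],K,E,.057);print("a edge",e)
a=np.radians(85);y=np.array([np.cos(a),np.sin(a),0]);x=np.array([np.sin(a),-np.cos(a),0]);c=np.array([.619,-.054,.057])
print("pred",c+.043*x+.06*y,c+.043*x-.06*y)
E
python3 -m inch '[1,2,-30,0,20,1,2,-55,0,20,1,2,-72,0,20,1,2,-78,0,20,1,2,-78,0,20,1,2,-78,0,20,1,2,-78,0,20,1,2,-78,0,20,1,2,-78,0,20,1,2,-78,0,20]' 40;python3 -m inch '[0,0,0,0,20,0,0,0,0,20,0,0,0,0,20,0,0,0,0,20,0,0,0,0,20,0,0,0,0,20,0,0,0,0,20,0,0,0,0,20]' 40
```

```text
[[0.5356545  0.08813014 0.051     ]] [[0.63070371 0.08287438 0.045     ]]
a edge [[ 0.6684643   0.00149891  0.057     ]
 [ 0.65843756 -0.11587344  0.057     ]]
pred [0.66706572 0.00202398 0.057     ] [ 0.65660703 -0.11751938  0.057     ]
t: 12.27
tool_pos: [0.5632, -0.0467, 0.173]
orientation: [3.138, -0.135, 0.002]
force: [0.1, -0.1, -3.0]
opening: 0.028
gripper_force: 40.0
t: 12.93
tool_pos: [0.5627, -0.0466, 0.172]
orientation: [-3.139, 0.135, 0.0]
force: [-0.2, 0.2, -2.9]
opening: 0.028
gripper_force: 40.0
```

```bash
cat >> h.py <<'E'
def labels():
    im,K,E=snap("wrist","wl.png"); hsv=cv2.cvtColor(im,cv2.COLOR_BGR2HSV)
    vio=((hsv[...,0]>125)&(hsv[...,0]<170)&(hsv[...,1]>40)).astype(np.uint8)
    cs,_=cv2.findContours(cv2.morphologyEx(vio,cv2.MORPH_CLOSE,np.ones((5,5))),cv2.RETR_EXTERNAL,cv2.CHAIN_APPROX_SIMPLE)
    for c in cs:
        if cv2.contourArea(c)<1500: continue
        f=np.zeros_like(vio);cv2.drawContours(f,[c],-1,1,-1)
        m=cv2.morphologyEx(f*(hsv[...,1]<40).astype(np.uint8),cv2.MORPH_CLOSE,np.ones((7,7)))
        n,_,st,_=cv2.connectedComponentsWithStats(m)
        if n<2: continue
        _,lab=cv2.connectedComponents(m);k=1+np.argmax(st[1:,4]);ys,xs=np.nonzero(lab==k)
        q,wh,an=cv2.minAreaRect(np.c_[xs,ys].astype(np.float32));bp=cv2.boxPoints((q,wh,an))
        for z in(.051,.045,.039):
            P=ray(bp,K,E,z);e=[P[1]-P[0],P[2]-P[1]];l=[np.linalg.norm(v) for v in e];j=int(np.argmax(l))
            print(np.round(q),z,P.mean(0)[:2].round(3),"size",np.round(l,3),"dir",round(np.degrees(np.arctan2(e[j][1],e[j][0]))%180,1))
E
python3 -c "
from h import *;labels()"
```

```text
[157. 270.] 0.051 [0.537 0.088] size [0.029 0.048] dir 76.2
[157. 270.] 0.045 [0.534 0.091] size [0.029 0.049] dir 76.2
[157. 270.] 0.039 [0.532 0.094] size [0.03 0.05] dir 76.2
[143. 157.] 0.051 [0.629 0.08 ] size [0.047 0.028] dir 109.4
[143. 157.] 0.045 [0.629 0.082] size [0.048 0.029] dir 109.4
[143. 157.] 0.039 [0.629 0.085] size [0.049 0.029] dir 109.4
```

```bash
python3 -m inch '[-17,30,0,-2,20,-37,65,0,-5,20,-57,100,0,-8.5,20,-73,130,0,-8.5,20,-83,147,0,-8.5,20,-83,147,0,-8.5,20,-83,147,0,-8.5,20,-83,147,0,-8.5,20,-83,147,0,-8.5,20,-83,147,0,-8.5,20]';python3 -m inch '[0,0,0,0,20,0,0,0,0,20,0,0,0,0,20,0,0,0,0,20,0,0,0,0,20,0,0,0,0,20,0,0,0,0,20,0,0,0,0,20,0,0,0,0,20,0,0,0,0,20]' 40
python3 -c "
from h import *;print(R.from_rotvec(robot.read_state()['orientation']).as_matrix()[:,1]);labels()"
```

```text
t: 13.82
tool_pos: [0.4802, 0.0995, 0.172]
orientation: [3.12, -0.37, 0.0]
force: [0.8, 0.3, -2.4]
opening: 0.0276
gripper_force: 40.0
t: 14.65
tool_pos: [0.4797, 0.1004, 0.1721]
orientation: [-3.12, 0.367, -0.0]
force: [0.7, 0.2, -3.0]
opening: 0.0281
gripper_force: 40.0
[-2.32268309e-01 -9.72651753e-01 -1.90866024e-05]
[486. 132.] 0.051 [ 0.522 -0.042] size [0.028 0.045] dir 55.9
[486. 132.] 0.045 [ 0.521 -0.045] size [0.028 0.046] dir 55.9
[486. 132.] 0.039 [ 0.52  -0.047] size [0.029 0.047] dir 55.9
[464.   0.] 0.051 [ 0.613 -0.036] size [0.006 0.001] dir 76.6
[464.   0.] 0.045 [ 0.614 -0.038] size [0.006 0.001] dir 76.6
[464.   0.] 0.039 [ 0.615 -0.04 ] size [0.006 0.001] dir 76.6
[328.  18.] 0.051 [0.623 0.056] size [0.001 0.002] dir 167.2
[328.  18.] 0.045 [0.625 0.056] size [0.001 0.002] dir 167.2
[328.  18.] 0.039 [0.626 0.055] size [0.001 0.002] dir 167.2
```

View pics/wl.png

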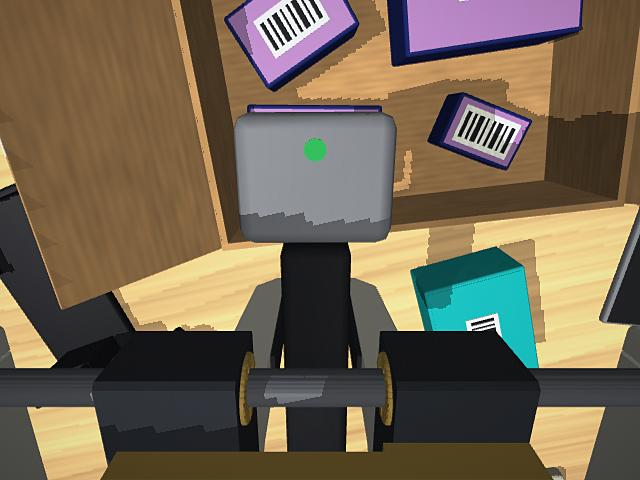

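The head is centred over b, whose back edge spans 248–381. c is at (291,25) and d at (486,132). Next is c.

```bash
python3 -c "
from h import *;im,K,E=snap('wrist');print(ray([(291,25)],K,E,.045))"
python3 -m inch '[19,-8,0,7,20,38,-15,0,14,20,57,-23,0,21,20,76,-30,0,28,20,95,-38,0,33,20,95,-38,0,33,20,95,-38,0,33,20,95,-38,0,33,20,95,-38,0,33,20,95,-38,0,33,20]';python3 -m inch '[0,0,0,0,20,0,0,0,0,20,0,0,0,0,20,0,0,0,0,20,0,0,0,0,20,0,0,0,0,20,0,0,0,0,20,0,0,0,0,20,0,0,0,0,20,0,0,0,0,20]' 40
python3 -c "
from h import *;print(R.from_rotvec(robot.read_state()['orientation']).as_matrix()[:,1]);labels()"
```

```text
[[0.62683965 0.08231833 0.045     ]]
t: 15.58
tool_pos: [0.5741, 0.0628, 0.1721]
orientation: [-3.096, -0.533, 0.0]
force: [0.8, 0.0, -2.7]
opening: 0.0279
gripper_force: 40.0
t: 16.42
tool_pos: [0.5747, 0.0624, 0.172]
orientation: [-3.096, -0.534, 0.0]
force: [0.2, -0.1, -2.6]
opening: 0.0279
gripper_force: 40.0
[ 3.34879914e-01 -9.42260815e-01 -1.59010062e-05]
[239. 257.] 0.051 [0.529 0.112] size [0.    0.002] dir 16.0
[239. 257.] 0.045 [0.526 0.113] size [0.    0.002] dir 16.0
[239. 257.] 0.039 [0.524 0.113] size [0.    0.002] dir 16.0
[474. 220.] 0.051 [ 0.623 -0.058] size [0.029 0.05 ] dir 84.7
[474. 220.] 0.045 [ 0.622 -0.061] size [0.03  0.051] dir 84.7
[474. 220.] 0.039 [ 0.621 -0.064] size [0.03  0.052] dir 84.7
```

View pics/wl.png

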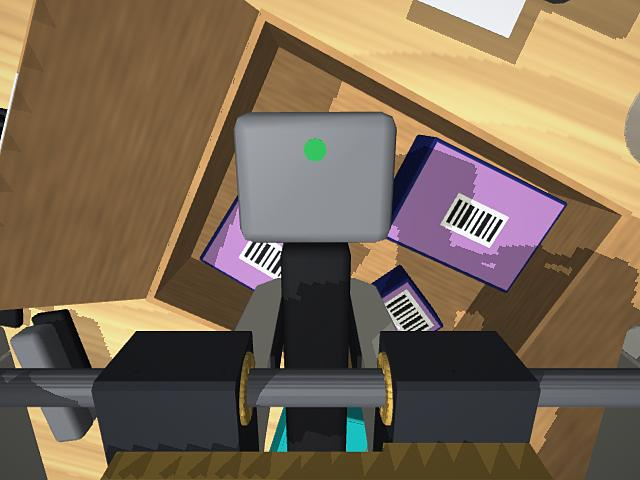

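c is hidden under the head, as it should be. d is at (408,312), so I check that d is still in place and that c stays put as I leave it.

```bash
python3 -c "
from h import *;im,K,E=snap('wrist');print(ray([(408,312)],K,E,.039))"
python3 -m inch '[-13,-10,0,-7,20,-26,-19,0,-14,20,-39,-29,0,-21,20,-52,-38,0,-28,20,-65,-48,0,-35,20,-78,-57,0,-42,20,-91,-67,0,-49,20,-103,-76,0,-53.6,20,-103,-76,0,-53.6,20,-103,-76,0,-53.6,20]';python3 -m inch '[0,0,0,0,20,0,0,0,0,20,0,0,0,0,20,0,0,0,0,20,0,0,0,0,20,0,0,0,0,20,0,0,0,0,20,0,0,0,0,20,0,0,0,0,20,0,0,0,0,20]' 40
python3 -m inch '[0,0,0,0,20,0,0,0,0,20,0,0,0,0,20]' 40
python3 -c "
from h import *;print(R.from_rotvec(robot.read_state()['orientation']).as_matrix()[:,1]);labels()"
```

```text
[[ 0.52368526 -0.04642671  0.039     ]]
t: 17.35
tool_pos: [0.4717, -0.0139, 0.1723]
orientation: [-3.004, 0.919, -0.001]
force: [-0.1, -0.6, -3.1]
opening: 0.0273
gripper_force: 40.0
t: 18.18
tool_pos: [0.4717, -0.0136, 0.172]
orientation: [-3.004, 0.919, 0.0]
force: [-0.6, -0.5, -2.0]
opening: 0.0277
gripper_force: 40.0
t: 18.43
tool_pos: [0.4717, -0.0136, 0.1721]
orientation: [3.004, -0.919, 0.0]
force: [0.2, 0.2, -2.7]
opening: 0.028
gripper_force: 40.0
[-5.59723997e-01 -8.28679098e-01 -5.96465026e-06]
[166. 231.] 0.051 [0.537 0.088] size [0.049 0.029] dir 76.2
[166. 231.] 0.045 [0.537 0.092] size [0.05  0.029] dir 76.2
[166. 231.] 0.039 [0.537 0.095] size [0.051 0.03 ] dir 76.2
[ 95. 127.] 0.051 [0.628 0.079] size [0.048 0.028] dir 108.0
[ 95. 127.] 0.045 [0.63  0.082] size [0.049 0.028] dir 108.0
[ 95. 127.] 0.039 [0.632 0.085] size [0.05  0.029] dir 108.0
[198.  18.] 0.051 [ 0.642 -0.031] size [0.001 0.002] dir 140.6
[198.  18.] 0.045 [ 0.644 -0.031] size [0.001 0.002] dir 140.6
[198.  18.] 0.039 [ 0.646 -0.03 ] size [0.001 0.002] dir 140.6
```

View pics/wl.png

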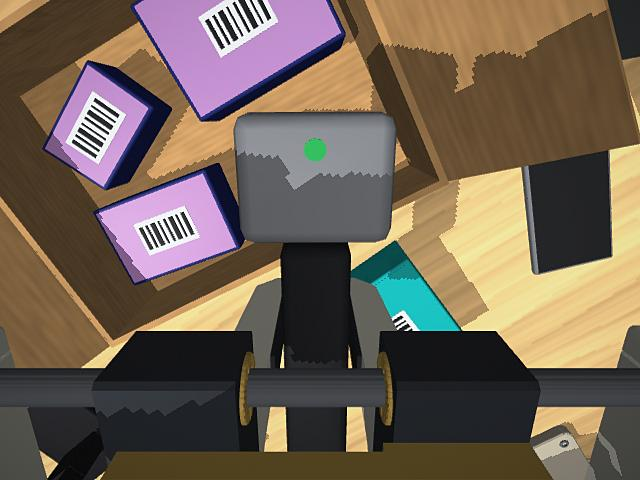

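b and c are unmoved at (166,231) and (95,127). I lift, check d as I leave it, and carry the scanner back.

```bash
python3 -m inch '[0,0,35,0,20,0,5,70,5,20,-1,30,83,12,20,-2,70,83,19,20,-2,110,83,26,20,-3,150,83,33,20,-4,190,83,40,20,-5,190,83,41.5,20,-5,190,83,41.5,20]'
python3 - <<'E'
from h import *
s=robot.read_state();print(s['tool_pos'],s['opening'],R.from_rotvec(s['orientation']).as_matrix()[:,1]);labels()
im,K,E=snap("top","t4.png")
print(proj([[.519,-.046,.039]],K,E)); print(im[235:270,310:350].mean((0,1)))
cv2.imwrite("pics/c4.png",cv2.resize(im[160:290,225:385],(738,600),interpolation=cv2.INTER_CUBIC))
E
```

```text
t: 19.23
tool_pos: [0.4661, 0.1785, 0.2549]
orientation: [-3.134, -0.213, 0.001]
force: [-0.0, 0.0, -2.1]
opening: 0.0278
gripper_force: 40.0
[0.46606739 0.17853763 0.25488034] 0.02781647940402103 [ 1.35473667e-01 -9.90780945e-01 -6.84654391e-05]
[538. 179.] 0.051 [ 0.522 -0.04 ] size [0.027 0.045] dir 57.9
[538. 179.] 0.045 [ 0.521 -0.044] size [0.027 0.046] dir 57.9
[538. 179.] 0.039 [ 0.521 -0.047] size [0.028 0.047] dir 57.9
[403. 128.] 0.051 [0.552 0.104] size [0.008 0.012] dir 84.5
[403. 128.] 0.045 [0.552 0.103] size [0.009 0.012] dir 84.5
[403. 128.] 0.039 [0.552 0.101] size [0.009 0.012] dir 84.5
[593.  71.] 0.051 [ 0.625 -0.059] size [0.029 0.051] dir 84.6
[593.  71.] 0.045 [ 0.626 -0.063] size [0.029 0.051] dir 84.6
[593.  71.] 0.039 [ 0.627 -0.067] size [0.03  0.052] dir 84.6
[444.  44.] 0.051 [0.628 0.083] size [0.048 0.028] dir 109.4
[444.  44.] 0.045 [0.63  0.081] size [0.049 0.029] dir 109.4
[444.  44.] 0.039 [0.631 0.079] size [0.05  0.029] dir 109.4
[[332.78207783 252.4990721 ]]
[ 77.46642857  93.47142857 113.62      ]
```

View pics/c4.png

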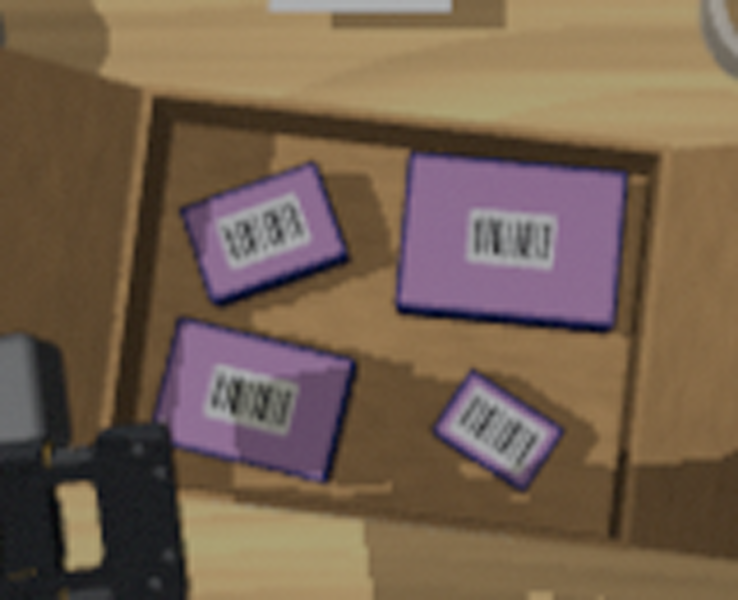

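All four boxes lie just as they did when scanned: a (512,240), b (252,400), c (263,232), d (497,430). Now back to the cradle.

```bash
python3 -m inch '[0,40,0,0,20,-1,80,0,0,20,-1,120,0,0,20,-1,155,0,0,20,-1,175,0,0,20,-1,184,0,0,20,-1,184,-30,0,20,-1,184,-60,0,20,-1,184,-60,0,20,-1,184,-60,0,20]' 40;python3 - <<'E'
from h import *
s=robot.read_state();print(s['tool_pos'],R.from_rotvec(s['orientation']).as_matrix()[:,1])
im,K,E=snap("wrist","w5.png")
E
```

```text
t: 20.17
tool_pos: [0.465, 0.358, 0.1932]
orientation: [3.132, 0.2, -0.007]
force: [0.5, -0.3, -2.4]
opening: 0.0279
gripper_force: 40.0
[0.46503949 0.3579683  0.19318928] [ 0.12718082 -0.99187636  0.00251638]
```

View pics/w5.png

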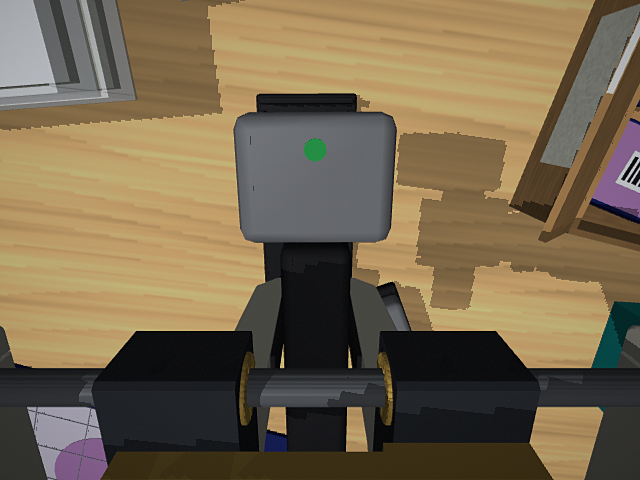

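The scanner hangs over the cradle, whose front edge shows centred at (307,100). The arm had not quite settled, so I let it settle before lowering.

```bash
python3 -m inch '[0,0,0,0,20,0,0,0,0,20,0,0,0,0,20,0,0,0,0,20]' 40
```

```text
t: 20.55
tool_pos: [0.4664, 0.3606, 0.1966]
orientation: [-3.134, -0.204, -0.003]
force: [-0.4, 0.1, -2.3]
opening: 0.0275
gripper_force: 40.0
```

```bash
python3 -m inch '[-1,2,-20,0,20,-1,2,-45,0,20,-1,2,-70,0,20,-1,2,-90,0,20,-1,2,-105,0,20,-1,2,-110,0,20,-1,2,-110,0,20,-1,2,-110,0,20,-1,2,-110,0,20]' 40
```

```text
t: 21.3
tool_pos: [0.4658, 0.3631, 0.0869]
orientation: [-3.134, -0.204, -0.004]
force: [-0.1, -0.1, -1.9]
opening: 0.0278
gripper_force: 40.0
```

```bash
python3 -m inch '[-1,-1,-10,0,20,-1,-1,-20,0,20,-1,-1,-28,0,20,-1,-1,-34,0,20,-1,-1,-37,0,20,-1,-1,-37,0,20,-1,-1,-37,0,20]' 40; python3 -m inch '[0,0,0,0,26,0,0,0,0,34,0,0,0,0,45,0,0,0,0,60,0,0,0,0,80,0,0,0,0,100,0,0,0,0,100,0,0,0,0,100,0,0,0,0,100]'
```

```text
t: 21.88
tool_pos: [0.4632, 0.3612, 0.0487]
orientation: [3.134, 0.205, -0.002]
force: [-6.7, -3.8, 9.7]
opening: 0.0278
gripper_force: 40.0
t: 22.63
tool_pos: [0.4637, 0.3614, 0.048]
orientation: [-3.135, -0.204, 0.0]
force: [-0.1, -0.8, 0.1]
opening: 0.0739
gripper_force: 0.0
```

```bash
python3 -m inch '[0,0,0,0,100,0,0,0,0,100,0,0,0,0,100,0,0,15,0,100,0,0,40,0,100,0,0,80,0,100,0,0,120,0,100,0,0,160,0,100,0,0,190,0,100,0,0,200,0,100]'
python3 - <<'E'
from h import *
im,K,E=snap("wrist","w6.png")
E
```

```text
t: 23.47
tool_pos: [0.4657, 0.3627, 0.2551]
orientation: [-3.13, -0.204, -0.013]
force: [0.3, 1.2, 1.2]
opening: 0.0927
gripper_force: 0.0
```

View pics/w6.png

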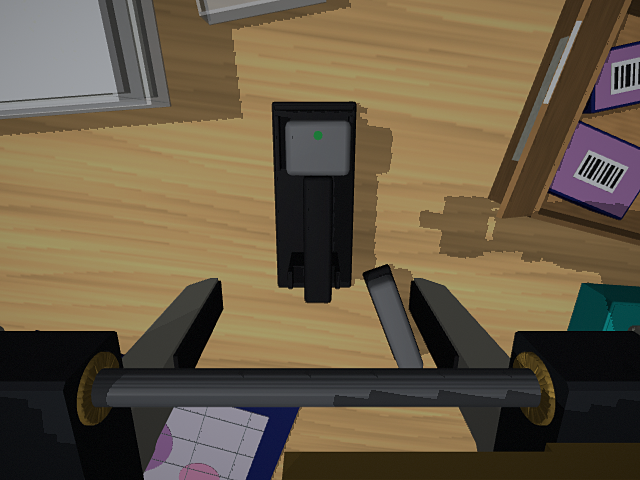

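The scanner is seated in its cradle: head at (318,148), handle in the fork at (318,285). Next come the flaps, starting outside the left one.

```bash
python3 -m inch '[20,-14,0,7.1,0,50,-36,0,14.2,0,80,-58,0,21.3,0,110,-80,0,28.4,0,139,-101,0,35.5,0,139,-101,0,42.6,0,139,-101,0,49.7,0,139,-101,0,56.8,0,139,-101,0,63.9,0,139,-101,0,71,0]'; python3 -m inch '[0,0,0,5,0,0,0,0,5,0,0,0,0,5,0]'; python3 -c "
from h import *;s=robot.read_state();print(s['q'],R.from_rotvec(s['orientation']).as_matrix()[:,1])"
```

```text
t: 24.35
tool_pos: [0.602, 0.2599, 0.2453]
orientation: [-2.427, -1.993, 0.005]
force: [-0.0, -0.4, -0.8]
opening: 0.0308
gripper_force: 0.0
t: 24.6
tool_pos: [0.6021, 0.2602, 0.2461]
orientation: [-2.347, -2.087, 0.004]
force: [0.4, 0.5, -0.2]
opening: 0.0109
gripper_force: 0.0
[ 3.29741186e-01  2.75092754e-01  1.27438056e+00 -5.83726905e-06
  1.59467638e+00  4.46786525e-01] [ 0.99315521 -0.11677937 -0.00230351]
```

```bash
python3 -m inch '[0,0,-40,0,0,0,0,-80,0,0,0,0,-108,0,0,0,0,-116,0,0,0,0,-116,0,0,-2,-18,-116,0,0,-4,-36,-116,0,0,-6,-54,-116,0,0,-8,-72,-114,0,0,-10,-90,-113,0,0]';python3 -m inch '[-2,-15,0,0,0,-4,-30,0,0,0,-6,-45,-2,0,0,-8,-60,-4,0,0,-10,-75,-7,0,0,-12,-90,-14,0,0,-13,-98,-23,0,0,-13,-98,-31,0,0,-13,-98,-35,0,0,-13,-98,-35,0,0]'
```

```text
t: 25.43
tool_pos: [0.5946, 0.1704, 0.139]
orientation: [2.344, 2.088, 0.008]
force: [-0.2, 1.1, 0.5]
opening: 0.0003
gripper_force: 0.4
t: 26.27
tool_pos: [0.5786, 0.0726, 0.0982]
orientation: [-2.343, -2.09, 0.003]
force: [-0.4, -0.6, 0.4]
opening: 0.0007
gripper_force: 0.0
```

```bash
python3 -m inch '[0,0,-2,0,0,0,0,-4,0,0,0,0,-4,0,0]';python3 -m inch '[0,0,30,0,0,0,0,70,0,0,-4,-35,110,0,0,-8,-70,130,0,0,-12,-105,140,0,0,-16,-140,140,0,0,-20,-175,140,0,0,-24,-210,140,0,0,-28,-245,140,0,0,-30,-275,140,0,0]';python3 -m inch '[-6,-41,0,0,0,-6,-41,0,0,0,-6,-41,0,0,0]'
```

```text
t: 26.52
tool_pos: [0.5797, 0.073, 0.0959]
orientation: [-2.344, -2.092, -0.0]
force: [-0.7, 0.5, -0.4]
opening: 0.0006
gripper_force: 0.0
t: 27.35
tool_pos: [0.5493, -0.2046, 0.2366]
orientation: [2.344, 2.09, 0.0]
force: [-0.2, 0.7, -0.3]
opening: 0.0004
gripper_force: 0.0
t: 27.6
tool_pos: [0.5433, -0.2455, 0.2361]
orientation: [2.348, 2.087, -0.0]
force: [-0.3, 1.1, -0.2]
opening: 0.0008
gripper_force: 0.0
```

```bash
python3 -m inch '[1,12,-40,0,0,2,15,-75,0,0,2,15,-100,0,0,2,15,-106,0,0,2,15,-106,0,0,4,33,-106,0,0,6,51,-106,0,0,8,69,-106,0,0,10,87,-104,0,0,12,105,-103,0,0]';python3 -m inch '[2,15,0,0,0,4,30,0,0,0,6,45,-2,0,0,8,60,-4,0,0,10,75,-7,0,0,12,90,-14,0,0,13,98,-23,0,0,13,98,-31,0,0,13,98,-36,0,0,13,98,-36,0,0]'
```

```text
t: 28.43
tool_pos: [0.5578, -0.1382, 0.1369]
orientation: [2.341, 2.088, 0.004]
force: [0.1, -1.4, 0.8]
opening: 0.0006
gripper_force: 0.4
t: 29.27
tool_pos: [0.568, -0.0409, 0.096]
orientation: [-2.344, -2.091, 0.002]
force: [-0.0, -0.7, 0.2]
opening: 0.0004
gripper_force: 0.0
```

```bash
python3 -m inch '[0,0,-1,0,0,0,0,-1,0,0,0,0,40,0,0,0,0,80,0,0,-20,-30,110,0,0,-50,-60,140,0,0,-80,-90,150,0,0,-110,-120,150,0,0,-140,-150,150,0,0,-170,-180,150,0,0]';python3 -m inch '[-20,-40,0,0,0,-40,-80,0,0,0,-60,-120,0,0,0,-60,-120,0,0,0,-60,-120,0,0,0]'
python3 - <<'E'
from h import *
t,_,_=snap("top","t7.png");s,_,_=snap("side","s7.png")
o=np.zeros((600,800,3),np.uint8)
o[:260,:440]=cv2.resize(t[160:290,140:360],(440,260));o[:260,440:800]=cv2.resize(t[160:290,310:490],(360,260))
o[260:600,:400]=cv2.resize(s[180:350,200:400],(400,340));o[260:600,400:]=cv2.resize(s[340:480,170:335],(400,340))
cv2.imwrite("pics/c7.png",o)
E
```

```text
t: 30.1
tool_pos: [0.4103, -0.2094, 0.2483]
orientation: [2.343, 2.089, 0.001]
force: [-0.6, -1.4, -0.2]
opening: 0.0008
gripper_force: 0.0
t: 30.52
tool_pos: [0.3497, -0.3304, 0.2472]
orientation: [2.35, 2.085, -0.001]
force: [0.6, 0.4, 0.3]
opening: 0.0006
gripper_force: 0.0
```

View pics/c7.png

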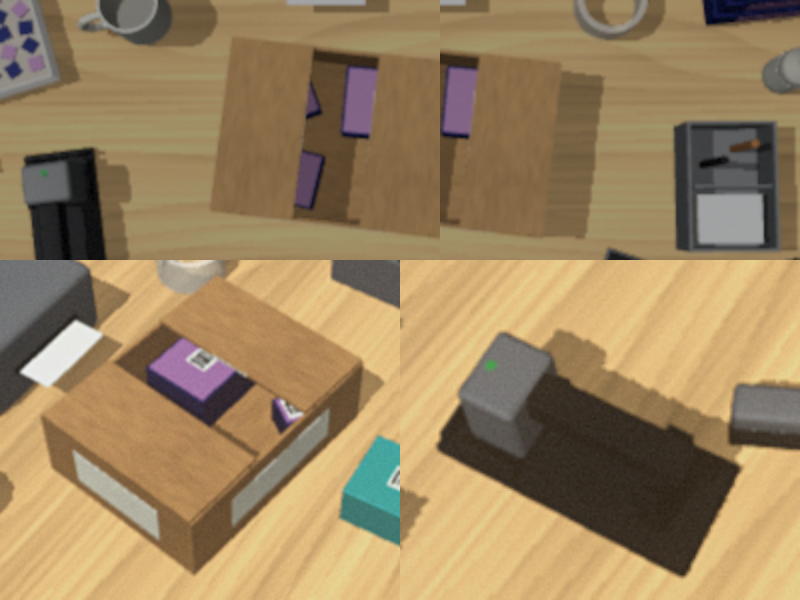

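Both flaps lie flush on the rim: the inner edges are at top-view px about (293,227) and (325,229), a gap of about 77 mm against 80 nominal. The scanner sits upright in its cradle, the mug, tape and organiser look unmoved, and the arm is clear. Handing in.

```bash
python3 -c "
from plant import job;print(job.close_job())"
```

```text
the job is handed in; nothing more can be done
None
```

I folded both flaps back, scanned boxes a, b, c and d from largest to smallest, put the scanner back in its cradle, closed both flaps flat and handed the job in at about 31 s. No verdict came back, but the last pictures showed everything in place.

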